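# Seat the pipetting guide on the pins of the plate nest

## Robot

A 6-joint arm with a two-finger parallel gripper is mounted at the origin on the work surface. World frame = base frame: x ahead of the robot, y to its left, z up, the work surface at z = 0. Lengths are in m, angles in degrees, forces in N, time in s.
With the tool pointing down it reaches from about 0.25 to 0.775 m from the base axis. Payload 8.9 kg.
Tool frame: the origin (TCP) lies at the very end of the fingers, on their centre line; the grasp point (between the pads) lies 19 mm behind it; z points along the fingers, y is the direction in which the jaws open and shut (so a half turn about z gives the same grasp; the last joint's range is limited). The gripper opens to 85 mm and grips with 20 to 120 N. Pads are 22 mm wide; open, the fingers measure 114 mm over their backs; the gripper's body (76 mm by 85 mm) begins 54 mm behind the grasp point. The pads swing forward as they close: fully open they stand 13 mm farther back than shut.
Start: joints at [66.331, 16.656, -8.789, 64.555, 0, 82.019], TCP at [0.142, 0.505, 0.192] pointing down, gripper open.
Joint ranges: [-144.48, 144.48], [-52.06, 99.96], [-74.48, 78.29], [-112.23, 115.85], [-86.99, 84.42], [-180, 180]. Speed limits (degrees/s): [127.2, 127.2, 159.86, 180, 180, 180].

## Interface

Orientations are given as a 3x3 rotation matrix whose columns are the frame's x, y, z axes.
In Python, from cell import telemetry, get_image, manip gives the robot as it stands.
- The arm moves only by the shell command python3 -m creep 'ROWS' [OPENING] [FORCE]. ROWS is JSON, a list of rows, each a list of 6 numbers: the shift along the tool's x, y, z in m, then the turn, a rotation vector about the tool's x, y, z in rad. In form: [[x, y, z, wx, wy, wz], ...]. A call has exactly 5 rows; each row shifts and turns the commanded pose from where the row before left it, along the tool's axes as they then stand; what a row does not reach is not made up. A row lasts 1/8 s, in which the tool goes at most 62.5 mm and 10.7 degrees, less where a joint would pass 70% of its speed; a pose out of reach is approached as far as the arm can. A call is refused whole if a number of a shift passes 0.0625 or a number of a turn 0.188, either way. A call with a gripper value outside its range is refused whole. OPENING is the gripper's target within -1 to 1 (shut at 1, half-way at 0, fully open at -1), set as the call begins (- or left out, the last holds). The fingers move at their own pace and stop on an object; FORCE is the grip in N (left out, the last holds). Time passes only in rows, so rows that do not move let the fingers close, or fill a call up. It gives the time, the measured TCP pose, the force and the opening at its end, in the units of the state.
- telemetry.get_state(): the state, without advancing time (a new reading comes with each control period).
- get_image(name): name is "side" or "top" or "wrist"; returns a dict with "color" (480x640x3 uint8, red, green, blue), "fx", "fy", "cx", "cy" (pixels), "T" (4x4, takes a point from camera to world coordinates). Camera axes: x right, y up, looking along -z (the intrinsics and any distortion apply to the point x, -y, -z); pixel columns grow to the right and rows downward; lengths in m; the calibration is good to about 2 mm. A picture is of the moment at which its call begins. There is no depth.
- manip.finish_job(): hands the job in, once; it reports no verdict.
The state is a dict: "time": time; "q": joint angles; "qd": joint speeds; "tau": joint torques, N m; "eef_pos": TCP position; "tool_rot": TCP orientation; "wrist_force": force on the tool from outside, world axes, zero at the start; "wrist_torque": the same for the moment, N m; "gripper_width": opening from 0.0 (shut) to 1.0 (fully open).
Only numpy, scipy, OpenCV 4.12 (cv2) and the standard library are available. Lean on these libraries where they do the work, as an engineer would, in place of code of your own. Each camera call takes 0.05 s, during which the arm holds its last target.

## Task

Pick up the slotted metal pipetting guide by its handle, lay it lightly on the two upright pins of the plate nest, and slide it gently until the oblong holes at its two ends drop over the pins and it lies flat and fully home over the well plate; then let go of it. Do not force it or bang it down (never more than 40 N on the nest, the pins bend), and leave the other things on the bench alone.

Things in the scene. Friction and masses are not known exactly. Their poses are not given: they have to be found in the camera images.
- guide_handle (a point): Handle centre of the guide, 26 mm above its underside. Loose aluminium plate 90 (x) by 200 (y) by 5 mm, 0.24 kg, flat on the bench, z up. The handle is an upright bar in its middle: 14 mm thick (x, grip across it), 60 mm long (y), 36 mm tall above the plate. Same when turned half round. Held, it is level with the gripper.
- guide_hole (a point): Centre, on the plate's top face, of one of the guide's two oblong through holes: 10 mm (x) by 14 mm (y). They lie on the guide's y axis, 75 mm either side of the handle centre. The ten long windows nearer the middle are for pipettes, not for the pins.
- nest: Fixed plate nest: white block 150 (x) by 220 (y) by 14 mm, origin at the centre of its underside, z up. A clear well plate lies in its middle (top 32 mm up). At each y end is a grey ledge, flat top 36 mm up, bearing a steel pin. At home the guide lies on both ledges, its long side along the nest's y, its underside 36 mm up.
- nest_mid (a point): Point in the nest's middle, 36 mm up (ledge tops). The two pins, 8 mm thick, 10 mm tall, 1 mm chamfer, stand 75 mm either side of it along the nest's y, on a carriage clamped anywhere up to 12 mm either way along the nest's x from this point. That offset is not measured; the carriage stays put and the line of pins stays parallel to y.
- dishes: Bystander: stack of four 90 mm Petri dishes, 60 mm tall, standing on the bench, origin at the centre of its underside.
- dropper_a: Bystander: small white dropper bottle, 28 mm wide, 74 mm tall, standing on the bench, origin at the centre of its underside.
- dropper_b: Bystander: another such white dropper bottle, 28 mm wide, 74 mm tall, standing on the bench, origin at the centre of its underside.
- jar: Bystander: small amber glass jar, 48 mm wide, 62 mm tall, standing on the bench, origin at the centre of its underside.
There are look-alikes about, which are no part of the job. Of the things that look like the part that bears guide_handle, the smaller one is meant.

How it is judged (in metres and radians):
On the way:
1. the guide is lifted off the bench (height (world z) of guide_handle above 0.05 m and contact force between guide and the fingers above 1 N), for 0.1 s.
At the end, for the whole second after the job is handed in: The guide lies at rest and released, home on both ledges with the pins through its end holes: handle centre 60 to 64.5 mm above the nest's underside (62 mm when home), within 16 mm in x and 7 mm in y of the nest's middle, long sides parallel within 0.06 rad, level within 0.03 rad (z of guide_handle in the frame of nest between 0.06 and 0.0645 m and x of guide_handle in the frame of nest between -0.016 and 0.016 m and y of guide_handle in the frame of nest between -0.007 and 0.007 m and angle between the y axis of guide_handle and the y axis of nest, either way round below 0.06 rad and angle between guide_handle's own z axis and vertical below 0.03 rad and linear speed of guide below 0.01 m/s); the robot touches nothing.
It fails at once if the guide is pressed or banged on the nest with more than 40 N (contact force between guide and nest above 40 N).
It fails at once if a bystander (dishes, dropper bottles, jar) is moved by more than 25 mm (distance of any of dishes, dropper_a, dropper_b, jar from where it was at the start of the episode above 0.025 m).
It also fails if it takes over 72 s, if anything falls off the work surface, if the arm or the gripper's body presses on something with over 40 N, if the wrist force passes 120 N, or if a joint passes its speed limit or range.

## Working session

There is one attempt and no reset: what is moved stays moved. The work goes in short steps, Python scripts to look and compute and a shell command to move; the robot and the scene stay as the last step left them, time stands still between calls to the robot, and variables do not carry over. Pictures are saved under pics/ and viewed, and the job is handed in when it is done.

```bash
ls; mkdir -p pics
python3 - <<'E'
from cell import telemetry, get_image, manip
import cv2,json
s=telemetry.get_state();print({k:s[k] for k in('time','eef_pos','tool_rot','wrist_force','gripper_width')})
for n in('side','top','wrist'):
    d=get_image(n);cv2.imwrite(f'pics/{n}0.png',d['color'][:,:,::-1]);print(n,d['fx'],d['fy'],d['cx'],d['cy'],d['T'],[k for k in d])
E
```

```text
pics
{'time': 0.0, 'eef_pos': array([0.14173635, 0.50497545, 0.1912321 ]), 'tool_rot': array([[-9.62760123e-01,  2.70356542e-01, -5.34521652e-04],
       [ 2.70357012e-01,  9.62759330e-01, -1.24857663e-03],
       [ 1.77054846e-04, -1.34659147e-03, -9.99999078e-01]]), 'wrist_force': array([-0.12895301,  0.44166689, -0.12323235]), 'gripper_width': 1.0010520749865912}
side 473.22322798785194 473.22322798785194 316.07781241256464 243.1309605698226 [[-0.97787687  0.13996319 -0.15545783  0.37444337]
 [-0.20915699 -0.66556042  0.7164375   0.68419085]
 [-0.0031917   0.73310275  0.68011042  0.65222077]
 [ 0.          0.          0.          1.        ]] ['color', 'fx', 'fy', 'cx', 'cy', 'T']
top 487.0769719492202 487.0769719492202 319.3844798900923 242.45694395629778 [[-0.00952954  0.98678076 -0.16178048  0.31930218]
 [-0.99994869 -0.00884815  0.00493177  0.06148953]
 [ 0.00343512  0.16181917  0.98681445  1.23762474]
 [ 0.          0.          0.          1.        ]] ['color', 'fx', 'fy', 'cx', 'cy', 'T']
wrist 348.6849928693106 348.6849928693106 322.1233669478413 239.0233677453821 [[ 2.70135906e-01 -9.20864103e-01 -2.81133237e-01  6.95197862e-02]
 [ 9.62821710e-01  2.58068723e-01  7.98428988e-02  5.24799218e-01]
 [-9.72764000e-04 -2.92249618e-01  9.56341579e-01  3.72208649e-01]
 [ 0.00000000e+00  0.00000000e+00  0.00000000e+00  1.00000000e+00]] ['color', 'fx', 'fy', 'cx', 'cy', 'T']
```

View pics/top0.png

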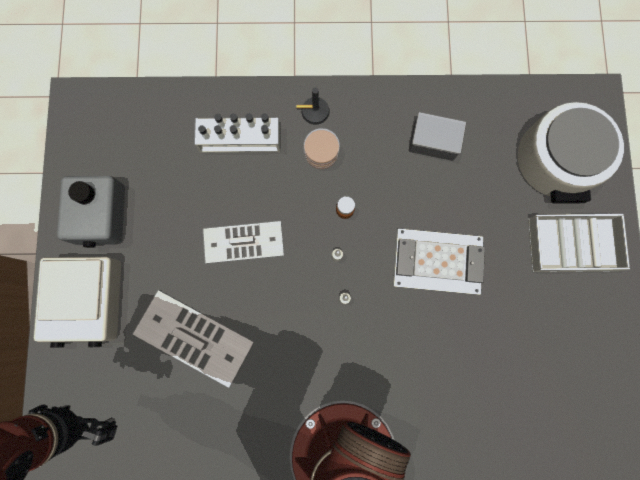

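View pics/side0.png

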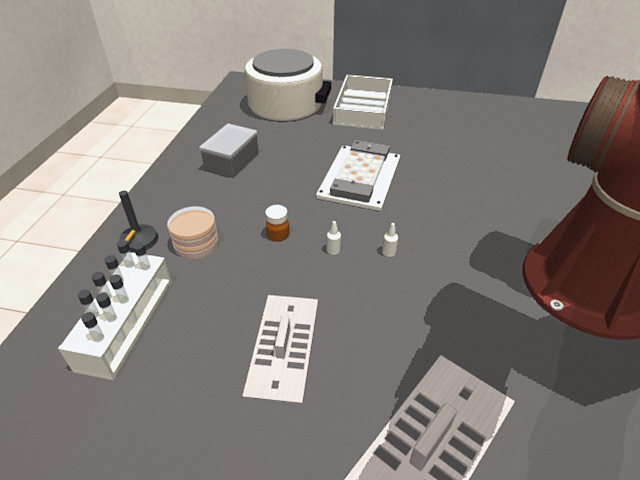

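View pics/wrist0.png

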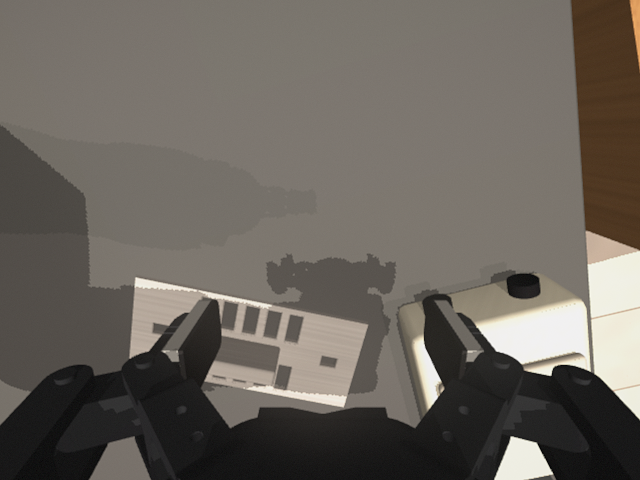

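The smaller guide is at top px (243,242), with the nest at (440,262). Between them are the two droppers at (338,254) and (345,298) and the jar at (346,207). The larger look-alike is at (193,338). Next I'll measure.

```bash
cat > h.py <<'E'
import numpy as np,cv2
from cell import telemetry,get_image,manip
def ray(d,u,v):
    T=np.array(d['T']);r=T[:3,:3]@np.array([(u-d['cx'])/d['fx'],-(v-d['cy'])/d['fy'],-1.]);return T[:3,3],r
def onz(d,u,v,z):
    o,r=ray(d,u,v);return o+r*(z-o[2])/r[2]
def proj(d,p):
    T=np.array(d['T']);c=T[:3,:3].T@(np.array(p)-T[:3,3]);return d['cx']+d['fx']*c[0]/-c[2],d['cy']-d['fy']*c[1]/-c[2]
def tri(d1,p1,d2,p2):
    o1,r1=ray(d1,*p1);o2,r2=ray(d2,*p2)
    s=np.linalg.lstsq(np.c_[r1,-r2],o2-o1,rcond=None)[0];a=o1+r1*s[0];b=o2+r2*s[1];return (a+b)/2,np.linalg.norm(a-b)
E
python3 - <<'E'
from h import *
t=get_image('top');s=get_image('side')
import pickle;pickle.dump((t,s),open('im0.pkl','wb'))
def crop(d,x0,y0,x1,y1,k,n):cv2.imwrite(f'pics/{n}.png',cv2.resize(d['color'][y0:y1,x0:x1,::-1],None,fx=k,fy=k,interpolation=cv2.INTER_NEAREST))
crop(t,195,210,295,275,8,'tg');crop(t,390,222,490,300,7,'tn')
crop(s,315,135,405,210,8,'sn');crop(s,240,290,325,405,5,'sg')
g=cv2.cvtColor(t['color'],cv2.COLOR_RGB2GRAY)
for nm,(x0,y0,x1,y1),z in(('guide',(195,210,295,275),.005),('nest',(385,222,495,300),.014)):
    m=(g[y0:y1,x0:x1]>130).astype(np.uint8)
    c=max(cv2.findContours(m,cv2.RETR_EXTERNAL,cv2.CHAIN_APPROX_NONE)[0],key=cv2.contourArea)
    P=np.array([onz(t,u+x0,v+y0,z)[:2] for u,v in cv2.boxPoints(cv2.minAreaRect(c))])
    r=cv2.minAreaRect(np.float32([onz(t,u+x0,v+y0,z)[:2]*1000 for u,v in c[:,0]]));print(nm,r);print(P)
    print(cv2.boxPoints(r))
E
```

```text
guide ((525.6270141601562, 251.79473876953125), (91.65412902832031, 202.3040771484375), 5.33423376083374)
[[0.56162149 0.35923765]
 [0.58062695 0.15568679]
 [0.48918509 0.14642721]
 [0.47069461 0.3476294 ]]
[[470.5948  348.24838]
 [489.40204 146.82042]
 [580.65924 155.3411 ]
 [561.852   356.76904]]
nest ((470.1027526855469, -247.49923706054688), (222.72315979003906, 149.95556640625), 83.96489715576172)
[[ 0.40752497 -0.125729  ]
 [ 0.55635372 -0.14495835]
 [ 0.53242313 -0.37042492]
 [ 0.38438032 -0.34687567]]
[[ 383.8322  -350.36063]
 [ 532.95667 -366.12662]
 [ 556.3733  -144.63785]
 [ 407.24884 -128.87186]]
```

View pics/tg.png

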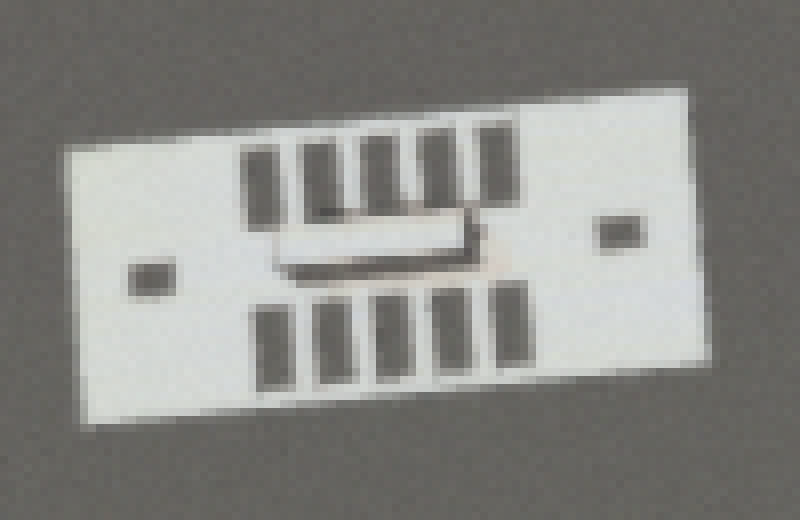

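View pics/tn.png

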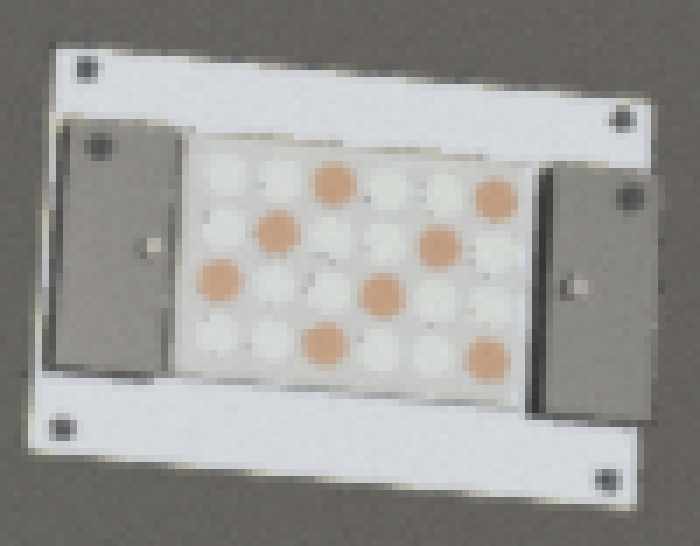

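View pics/sn.png

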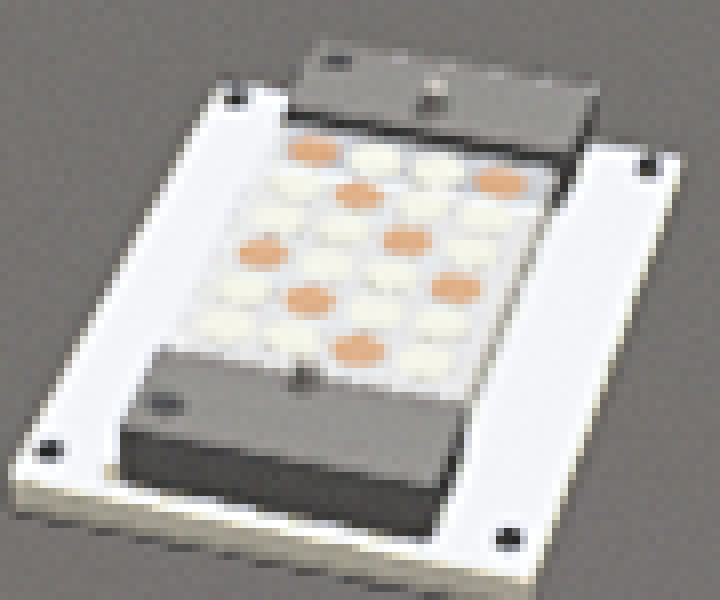

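View pics/sg.png

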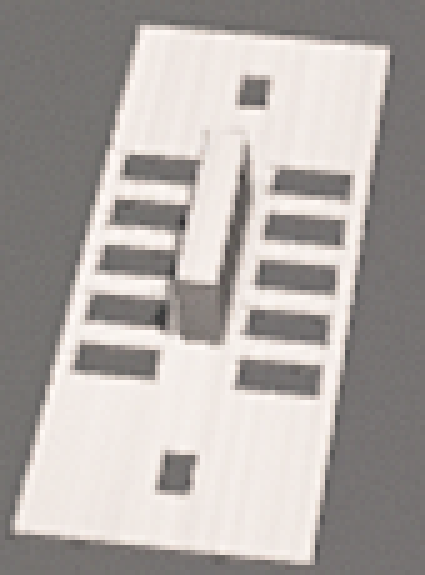

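Run:
```python
from h import *
import pickle;t,s=pickle.load(open('im0.pkl','rb'))
L=lambda p,k,o:(p[0]/k+o[0]-.5,p[1]/k+o[1]-.5)
A=[];
for p,q in(((152,278),(176,472)),((620,233),(254,92))):
    a=L(p,8,(195,210));b=L(q,5,(240,290));A.append(onz(t,*a,.003)[:2]);print('hole',A[-1],onz(s,*b,.003)[:2],tri(t,a,s,b))
A=np.array(A);print('guide c',A.mean(0),'len',np.linalg.norm(A[0]-A[1]),'yaw',np.degrees(np.arctan2(*(A[0]-A[1])*[-1,1])))
S=np.array([onz(t,*L(p,7,(390,222)),.014)[:2] for p in((87,69),(623,119),(606,480),(62,429))])
S2=np.array([onz(s,*L(p,8,(315,135)),.014)[:2] for p in((48,450),(236,97),(648,165),(508,539))])
for Q in(S,S2):
  d=(Q[0]+Q[3]-Q[1]-Q[2]);print('screws',Q.round(4).tolist(),Q.mean(0),'yaw',np.degrees(np.arctan2(-d[0],d[1])))
B=[];C=[]
for p,q in(((152,246),(302,370)),((579,288),(434,86))):
    a=L(p,7,(390,222));b=L(q,8,(315,135));B.append(onz(t,*a,.046)[:2]);C.append(onz(s,*b,.046)[:2]);print('pin',B[-1],C[-1],tri(t,a,s,b))
for Q in(B,C):
  Q=np.array(Q);d=Q[0]-Q[1];print('pins c',Q.mean(0),'len',np.linalg.norm(d),'yaw',np.degrees(np.arctan2(-d[0],d[1])))
```

```text
hole [0.51948389 0.32696319] [0.51856446 0.32255174] (array([0.51794418, 0.32567999, 0.00863998]), np.float64(0.0012381217935609273))
hole [0.53278493 0.17704918] [0.53217268 0.17335888] (array([0.53161353, 0.1766164 , 0.00717457]), np.float64(0.0008887132024683913))
guide c [0.52613441 0.25200618] len 0.15050291426176798 yaw 5.070260391754191
screws [[0.5468, -0.1559], [0.5265, -0.3508], [0.3954, -0.3365], [0.4154, -0.1421]] [ 0.47101423 -0.24632705] yaw -5.917860499045059
screws [[0.5469, -0.1597], [0.5263, -0.3553], [0.3948, -0.3421], [0.4155, -0.1457]] [ 0.47087615 -0.25072639] yaw -6.011478754965251
pin [ 0.47713558 -0.17084758] [ 0.47742763 -0.16759038] (array([ 0.47769143, -0.17137555,  0.0432859 ]), np.float64(0.0003895056724469338))
pin [ 0.46085887 -0.32071479] [ 0.46106646 -0.32158674] (array([ 0.46087903, -0.32051181,  0.04663823]), np.float64(0.0001906452239821643))
pins c [ 0.46899723 -0.24578118] len 0.15074850934326597 yaw -6.198458819397292
pins c [ 0.46924705 -0.24458856] len 0.1548630600685126 yaw -6.064575538626973
```

The hole spacing comes out at 150.5 mm and the pin spacing at 150.7 mm against 150 mm nominal, so the measurements hold. The guide centre is about (0.526, 0.251) with yaw 5.2°. The pin centre is about (0.469, -0.246) with yaw -6.1°. Now I'll move over the handle.

```bash
python3 -m creep '[[-0.0438,-0.0141,0,0,0,0],[-0.0438,-0.0141,0,0,0,0],[-0.0438,-0.0141,0,0,0,0],[-0.0438,-0.0141,0,0,0,0],[-0.0438,-0.0141,0,0,0,0]]' -1 60; python3 -m creep '[[-0.0438,-0.0141,0,0,0,0],[-0.0438,-0.0141,0,0,0,0],[-0.0438,-0.0141,0,0,0,0],[-0.0438,-0.0141,0,0,0,0],[-0.0438,-0.0141,0,0,0,0]]'; python3 -m creep '[[0,0,0,0,0,0.172],[0,0,0,0,0,0.172],[0,0,0,0,0,0.172],[0,0,0,0,0,0.172],[0,0,0,0,0,0.172]]'; python3 -m creep '[[0,0,0.03,0,0,0.172],[0,0,0.03,0,0,0.174],[0,0,0.02,0,0,0],[0,0,0,0,0,0],[0,0,0,0,0,0]]'
python3 - <<'E'
from h import *
d=get_image('wrist');cv2.imwrite('pics/w1.png',d['color'][:,:,::-1])
d=get_image('top');cv2.imwrite('pics/t1.png',d['color'][:,:,::-1])
s=telemetry.get_state();print(s['q'],s['eef_pos'],s['tool_rot'],s['wrist_force'])
E
```

```text
time: 0.88
eef_pos: [0.3349, 0.3774, 0.1918]
tool_rot: [[-0.963, 0.27, 0.0], [0.27, 0.963, 0.0], [-0.0, 0.0, -1.0]]
wrist_force: [0.4, 0.4, -0.4]
gripper_width: 1.005
time: 1.5
eef_pos: [0.5267, 0.2503, 0.1917]
tool_rot: [[-0.963, 0.27, -0.0], [0.27, 0.963, 0.0], [0.0, 0.0, -1.0]]
wrist_force: [-0.9, -0.5, 0.5]
gripper_width: 0.999
time: 2.12
eef_pos: [0.5254, 0.2512, 0.1916]
tool_rot: [[-0.418, 0.908, -0.0], [0.908, 0.418, -0.0], [0.0, -0.0, -1.0]]
wrist_force: [-0.2, 1.0, -0.2]
gripper_width: 0.999
time: 2.75
eef_pos: [0.526, 0.2514, 0.1126]
tool_rot: [[-0.091, 0.996, 0.001], [0.996, 0.091, 0.0], [0.0, 0.001, -1.0]]
wrist_force: [-0.3, 0.4, 0.9]
gripper_width: 1.002
[ 1.83658428e+01  2.58667423e+01 -7.29696998e+00  5.67370681e+01
  1.08751287e-03  1.03142660e+02] [0.52624824 0.25153091 0.11292454] [[-9.10358816e-02  9.95846267e-01  1.63752224e-03]
 [ 9.95847528e-01  9.10350701e-02  5.63646484e-04]
 [ 4.12233295e-04  1.68203453e-03 -9.99998500e-01]] [-0.54082188  0.26834063  0.02487177]
```

View pics/w1.png

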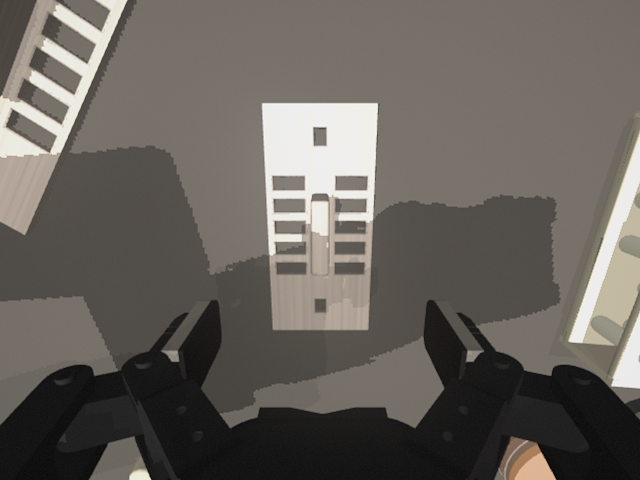

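The wrist view shows the guide square between the jaws, with its holes at (320,136) and (320,305). I'll check those in world coordinates.

Run:
```python
from h import *
d=get_image('wrist');a=[onz(d,u,v,.003)[:2] for u,v in((319.5,136),(320,305))];print(a,np.mean(a,0))
e=a[0]-a[1];print(np.linalg.norm(e),np.degrees(np.arctan2(-e[0],e[1])))
```

```text
[array([0.51727657, 0.32235635]), array([0.53110468, 0.17298014])] [0.52419062 0.24766824]
0.1500148904016584 5.2889347875400725
```

```bash
python3 -m creep '[[-0.001,-0.001,0.025,0,0,0],[0,0,0.025,0,0,0],[0,0,0.025,0,0,0],[0,0,0.015,0,0,0],[0,0,0.010,0,0,0]]'; python3 -m creep '[[0,0,0,0,0,0],[0,0,0,0,0,0],[0,0,0,0,0,0],[0,0,0,0,0,0],[0,0,0,0,0,0]]' 1 60;python3 -m creep '[[0,0,0,0,0,0],[0,0,0,0,0,0],[0,0,0,0,0,0],[0,0,0,0,0,0],[0,0,0,0,0,0]]'
```

```text
time: 3.52
eef_pos: [0.5248, 0.2502, 0.0116]
tool_rot: [[-0.091, 0.996, 0.0], [0.996, 0.091, 0.0], [0.0, 0.0, -1.0]]
wrist_force: [0.0, 0.4, -0.4]
gripper_width: 0.999
time: 4.15
eef_pos: [0.5247, 0.2502, 0.012]
tool_rot: [[-0.091, 0.996, 0.0], [0.996, 0.091, 0.0], [0.0, 0.0, -1.0]]
wrist_force: [0.3, -0.3, 0.2]
gripper_width: -0.0
time: 4.78
eef_pos: [0.5246, 0.2502, 0.0118]
tool_rot: [[-0.091, 0.996, -0.0], [0.996, 0.091, -0.0], [-0.0, -0.0, -1.0]]
wrist_force: [-0.2, 0.7, -0.9]
gripper_width: 0.002
```

The width reads 0, so nothing is gripped. I'll look.

Run:
```python
from h import *
d=get_image('wrist');cv2.imwrite('pics/w2.png',d['color'][:,:,::-1])
s=get_image('side');cv2.imwrite('pics/s2.png',s['color'][:,:,::-1])
t=get_image('top');cv2.imwrite('pics/t2.png',t['color'][:,:,::-1])
```

```text
(no output)
```

View pics/w2.png

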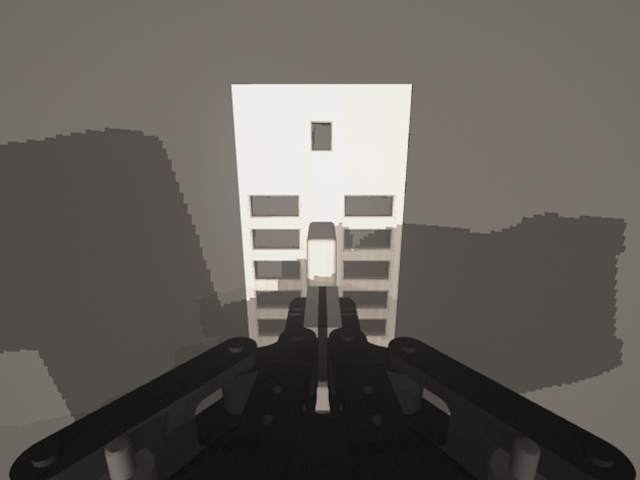

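View pics/s2.png

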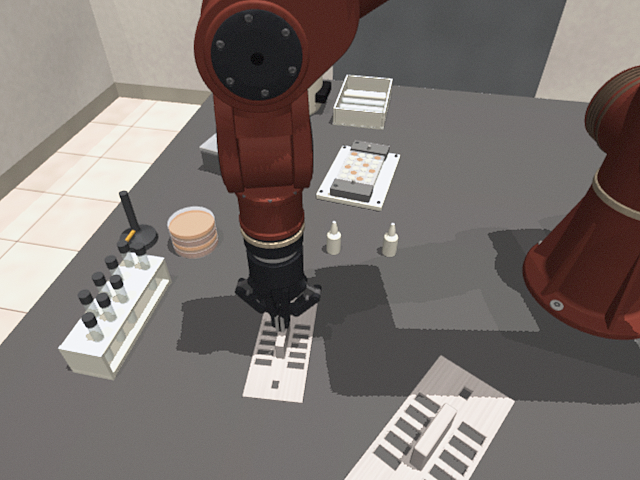

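Run:
```python
import cv2
a=cv2.imread('pics/s2.png')[270:410,225:335];cv2.imwrite('pics/s2c.png',cv2.resize(a,None,fx=4,fy=4,interpolation=2))
a=cv2.imread('pics/w2.png')[200:440,220:430];cv2.imwrite('pics/w2c.png',cv2.resize(a,None,fx=2.5,fy=2.5,interpolation=2))
```

```text
(no output)
```

View pics/s2c.png

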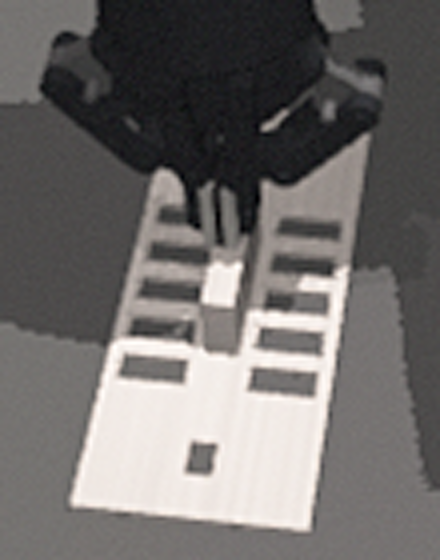

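View pics/w2c.png

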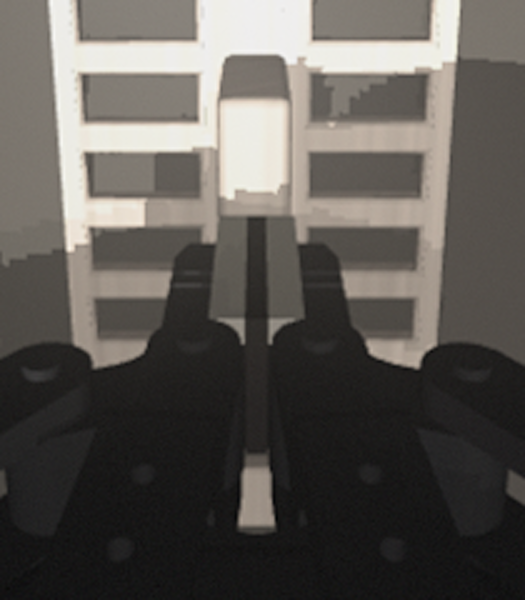

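Run:
```python
from h import *
s=telemetry.get_state();p=s['eef_pos'];R=s['tool_rot'];print(p,s['gripper_width'],s['wrist_force'],s['q'])
for n,o,k in(('side',(225,270),4),('wrist',(220,200),2.5)):
    d=get_image(n)
    for b in(0,-.015,-.03,-.04,-.05):
        u,v=proj(d,p+R[:,2]*b);print(n,b,round(u,1),round(v,1),'crop',round((u-o[0])*k),round((v-o[1])*k))
    for dx in(-.011,.011):
        u,v=proj(d,p+R[:,2]*-.03+R[:,0]*dx);print('pad edge',dx,'crop',round((u-o[0])*k),round((v-o[1])*k))
```

```text
[0.52459239 0.25015308 0.01178325] 0.0009160602183180995 [ 0.03181148 -0.65962214  0.14198654] [ 1.82885146e+01  3.15894589e+01 -1.47286192e+01  4.36848188e+01
 -1.20487128e-04  1.03075386e+02]
side 0 282.9 341.2 crop 232 285
side -0.015 282.4 335.7 crop 230 263
side -0.03 281.9 330.0 crop 228 240
side -0.04 281.6 326.2 crop 226 225
side -0.05 281.2 322.2 crop 225 209
pad edge -0.011 crop 232 218
pad edge 0.011 crop 223 263
wrist 0 323.1 271.2 crop 258 178
wrist -0.015 323.2 282.2 crop 258 206
wrist -0.03 323.2 295.1 crop 258 238
wrist -0.04 323.3 305.1 crop 258 263
wrist -0.05 323.4 316.3 crop 258 291
pad edge -0.011 crop 258 289
pad edge 0.011 crop 258 184
```

The pictures are ambiguous: the grey strip between the fingers could be the handle top. A small lift will settle it.

```bash
python3 -m creep '[[0,0,-0.005,0,0,0],[0,0,-0.005,0,0,0],[0,0,-0.005,0,0,0],[0,0,-0.005,0,0,0],[0,0,0,0,0,0]]' 1 60
python3 - <<'E'
from h import *
d=get_image('wrist');cv2.imwrite('pics/w3.png',d['color'][:,:,::-1])
s=get_image('side');a=s['color'][250:420,200:350,::-1];cv2.imwrite('pics/s3.png',cv2.resize(a,None,fx=3.5,fy=3.5,interpolation=2))
print(telemetry.get_state()['wrist_force'])
E
```

```text
time: 5.65
eef_pos: [0.525, 0.2503, 0.0324]
tool_rot: [[-0.091, 0.996, 0.001], [0.996, 0.091, 0.0], [0.0, 0.001, -1.0]]
wrist_force: [0.0, 0.0, 0.7]
gripper_width: -0.001
[-0.27929999  0.3535729   0.53167014]
```

View pics/w3.png

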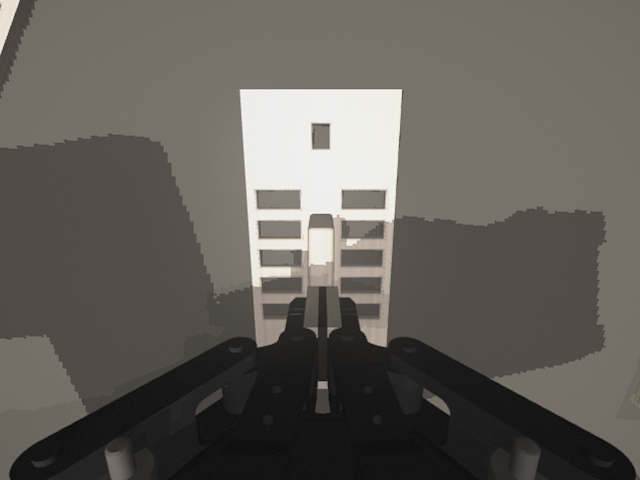

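View pics/s3.png

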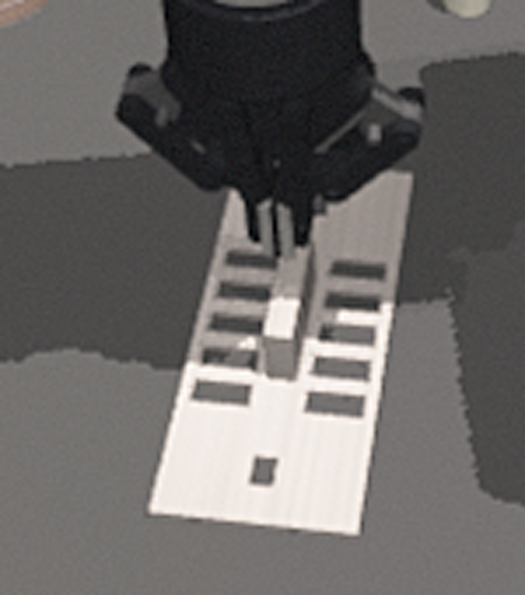

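Run:
```python
from h import *
w=get_image('wrist');s=get_image('side');st=telemetry.get_state();p=st['eef_pos'];R=st['tool_rot']
a=s['color'][290:340,255:310,::-1];cv2.imwrite('pics/s4.png',cv2.resize(a,None,fx=12,fy=12,interpolation=2))
for q in((281,319),(281,321),(281,324)):
  X,e=tri(w,(323,286.5),s,q);print(q,X,e,'tool',R.T@(X-p))
```

```text
(281, 319) [0.52132203 0.26522515 0.0879551 ] 0.004048798668245969 tool [ 0.01531007 -0.00175509 -0.05633064]
(281, 321) [0.52227256 0.26133523 0.07848356] 0.0026952700864930814 tool [ 0.01135067 -0.00115916 -0.04685895]
(281, 324) [0.52372782 0.25537969 0.06392773] 0.0005975979058443615 tool [ 0.00528873 -0.00024677 -0.03230288]
```

View pics/s4.png

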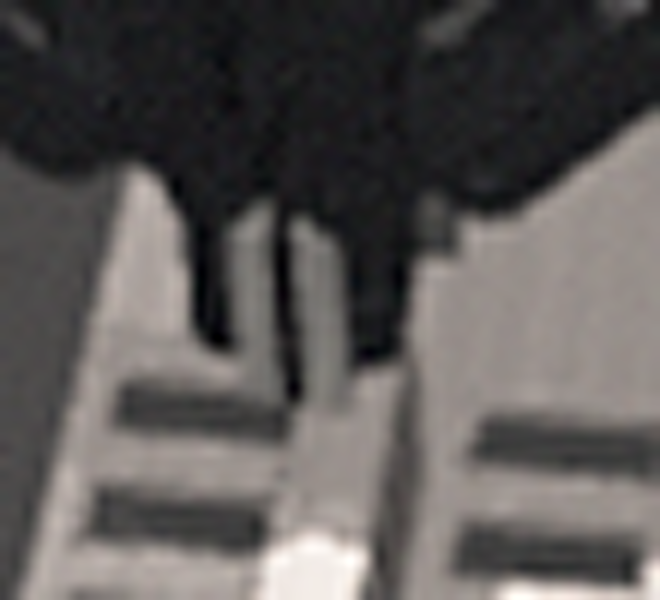

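The guide wasn't lifted. Triangulation puts the real fingertips about 35 mm above the reported TCP, so the pads shut just above the handle (top at 41 mm). I'll check the reported pose against the camera chain at the open state too.

```bash
python3 -m creep '[[0,0,-0.01,0,0,0],[0,0,-0.01,0,0,0],[0,0,0,0,0,0],[0,0,0,0,0,0],[0,0,0,0,0,0]]' -1 60
python3 - <<'E'
from h import *
w=get_image('wrist');s=get_image('side');st=telemetry.get_state();p=st['eef_pos'];R=st['tool_rot']
print(R.T@(np.array(w['T'])[:3,3]-p))
cv2.imwrite('pics/w5.png',w['color'][:,:,::-1])
a=s['color'][260:360,215:335,::-1];cv2.imwrite('pics/s5.png',cv2.resize(a,None,fx=6,fy=6,interpolation=2))
for b in(0,.011,-.011):
  for z in (0,-.013,-.035,-.048):
    for sg in(-1,1):
      X=p+R@[b,sg*.0425,z];print(b,z,sg,'w',np.round(proj(w,X)),'s crop',np.round((np.array(proj(s,X))-(215,260))*6))
E
```

```text
time: 6.48
eef_pos: [0.5244, 0.2501, 0.0515]
tool_rot: [[-0.091, 0.996, -0.0], [0.996, 0.091, -0.0], [-0.0, -0.0, -1.0]]
wrist_force: [0.0, 0.1, -0.3]
gripper_width: 1.001
[ 0.0740439  -0.00058403 -0.18090618]
0 0 -1 w [247. 271.] s crop [561. 413.]
0 0 1 w [399. 271.] s crop [241. 382.]
0 -0.013 -1 w [242. 281.] s crop [561. 382.]
0 -0.013 1 w [405. 281.] s crop [236. 351.]
0 -0.035 -1 w [231. 300.] s crop [559. 328.]
0 -0.035 1 w [415. 300.] s crop [228. 297.]
0 -0.048 -1 w [224. 314.] s crop [559. 295.]
0 -0.048 1 w [423. 314.] s crop [223. 264.]
0.011 0 -1 w [246. 252.] s crop [556. 447.]
0.011 0 1 w [401. 253.] s crop [232. 416.]
0.011 -0.013 -1 w [240. 261.] s crop [555. 417.]
0.011 -0.013 1 w [406. 261.] s crop [227. 385.]
0.011 -0.035 -1 w [230. 278.] s crop [554. 363.]
0.011 -0.035 1 w [417. 278.] s crop [219. 331.]
0.011 -0.048 -1 w [222. 290.] s crop [553. 330.]
0.011 -0.048 1 w [425. 290.] s crop [214. 298.]
-0.011 0 -1 w [248. 289.] s crop [567. 379.]
-0.011 0 1 w [398. 289.] s crop [250. 349.]
-0.011 -0.013 -1 w [243. 300.] s crop [566. 348.]
-0.011 -0.013 1 w [403. 300.] s crop [245. 318.]
-0.011 -0.035 -1 w [233. 321.] s crop [565. 294.]
-0.011 -0.035 1 w [413. 321.] s crop [238. 264.]
-0.011 -0.048 -1 w [226. 336.] s crop [564. 261.]
-0.011 -0.048 1 w [421. 337.] s crop [233. 231.]
```

View pics/w5.png

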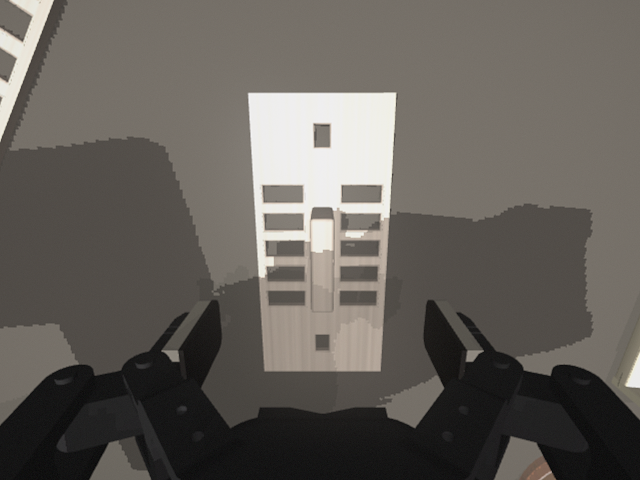

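View pics/s5.png

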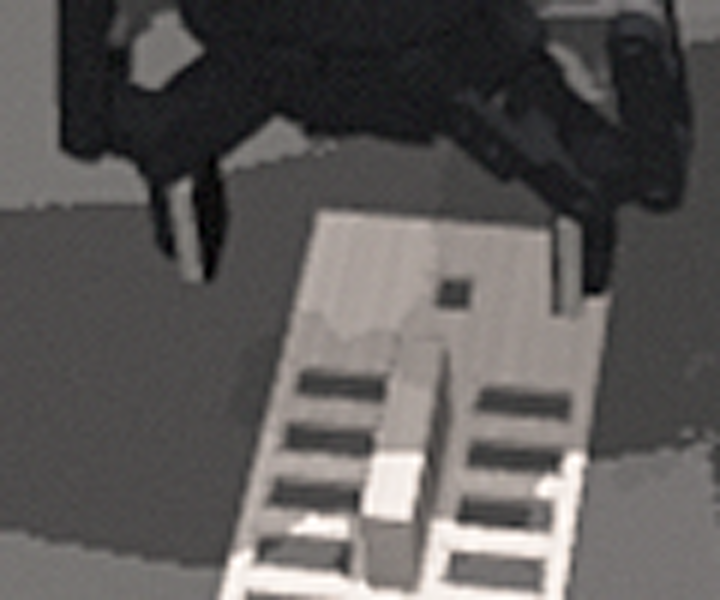

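Pads seen open and shut both agree: the finger ends sit about 33–37 mm behind the reported TCP. I'll descend to about -0.020 reported in steps, watching the force.

```bash
python3 -m creep '[[0.002,0,0.012,0,0,0],[0,0,0.012,0,0,0],[0,0,0.012,0,0,0],[0,0,0.008,0,0,0],[0,0,0.006,0,0,0]]' -1 60;python3 -m creep '[[0,0,0.004,0,0,0],[0,0,0.004,0,0,0],[0,0,0.004,0,0,0],[0,0,0.004,0,0,0],[0,0,0.004,0,0,0]]'
python3 - <<'E'
from h import *
s=get_image('side')
a=s['color'][260:360,215:335,::-1];cv2.imwrite('pics/s6.png',cv2.resize(a,None,fx=6,fy=6,interpolation=2))
E
```

```text
time: 7.2
eef_pos: [0.5242, 0.2521, 0.0011]
tool_rot: [[-0.091, 0.996, -0.001], [0.996, 0.091, -0.0], [-0.0, -0.001, -1.0]]
wrist_force: [-0.9, 0.1, -0.2]
gripper_width: 1.004
time: 7.82
eef_pos: [0.5245, 0.2522, -0.0184]
tool_rot: [[-0.091, 0.996, 0.0], [0.996, 0.091, 0.0], [0.0, 0.0, -1.0]]
wrist_force: [-0.3, 0.3, -1.3]
gripper_width: 1.0
```

View pics/s6.png

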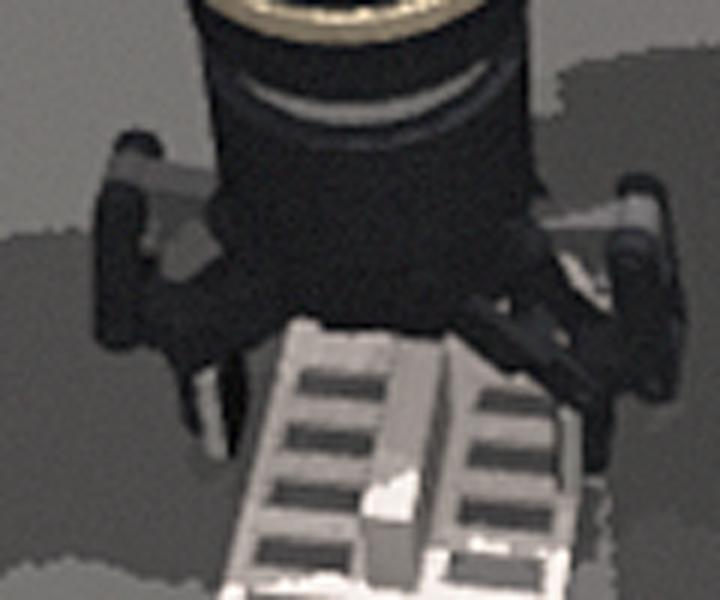

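```bash
python3 -m creep '[[0,0,0.003,0,0,0],[0,0,0,0,0,0],[0,0,0,0,0,0],[0,0,0,0,0,0],[0,0,0,0,0,0]]' 1 60;python3 -m creep '[[0,0,0,0,0,0],[0,0,0,0,0,0],[0,0,0,0,0,0],[0,0,0,0,0,0],[0,0,0,0,0,0]]'
```

```text
time: 8.5
eef_pos: [0.5247, 0.2522, -0.0209]
tool_rot: [[-0.091, 0.996, 0.0], [0.996, 0.091, 0.0], [0.0, 0.0, -1.0]]
wrist_force: [-0.5, 0.1, 3.5]
gripper_width: 0.149
time: 9.12
eef_pos: [0.5247, 0.2523, -0.0209]
tool_rot: [[-0.091, 0.996, 0.0], [0.996, 0.091, 0.0], [0.0, 0.001, -1.0]]
wrist_force: [-1.0, 0.1, 5.7]
gripper_width: 0.148
```

It reads 0.149 (about 13 mm), so the handle is held. Lifting.

```bash
python3 -m creep '[[0,0,-0.01,0,0,0],[0,0,-0.02,0,0,0],[0,0,-0.03,0,0,0],[0,0,-0.04,0,0,0],[0,0,-0.03,0,0,0]]';python3 -m creep '[[0,0,-0.01,0,0,0],[0,0,0,0,0,0],[0,0,0,0,0,0],[0,0,0,0,0,0],[0,0,0,0,0,0]]'
python3 - <<'E'
from h import *
d=get_image('wrist');cv2.imwrite('pics/w7.png',d['color'][:,:,::-1])
s=get_image('side');cv2.imwrite('pics/s7.png',s['color'][:,:,::-1])
E
```

```text
time: 9.75
eef_pos: [0.5244, 0.2522, 0.1106]
tool_rot: [[-0.091, 0.996, 0.0], [0.996, 0.091, 0.0], [0.0, 0.0, -1.0]]
wrist_force: [0.2, -0.3, -3.7]
gripper_width: 0.145
time: 10.38
eef_pos: [0.5241, 0.252, 0.1181]
tool_rot: [[-0.091, 0.996, -0.001], [0.996, 0.091, -0.0], [-0.0, -0.001, -1.0]]
wrist_force: [0.6, -0.0, -2.9]
gripper_width: 0.151
```

View pics/w7.png

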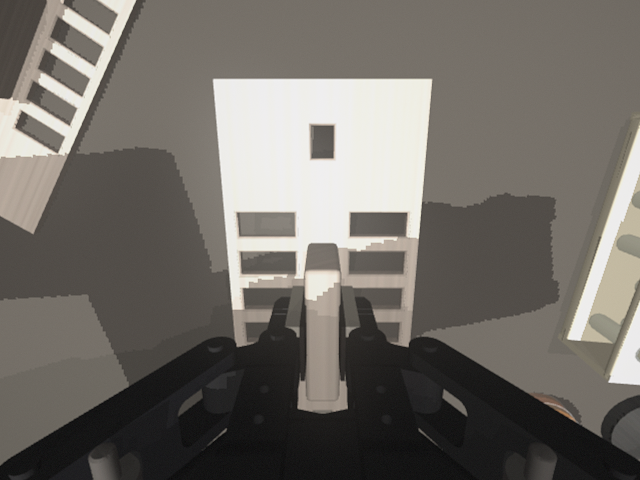

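View pics/s7.png

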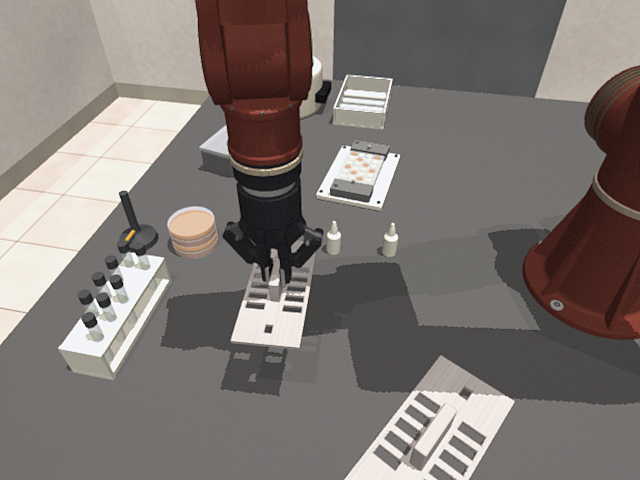

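Lifted (wrist force shows about -3 N), with the far hole at wrist px (322,141). Now I'll carry it over the nest; the underside is about 139 mm up, against the 74 mm bottles.

```bash
python3 - <<'E'
from h import *
d=get_image('wrist');st=telemetry.get_state();p=st['eef_pos'];R=st['tool_rot']
h=onz(d,321.5,141.5,p[2]+.026);print('hole in tool',R.T@(h-p))
E
python3 -m creep '[[-0.025,-0.005,0,0,0,0],[-0.049,-0.01,0,0,0,0],[-0.049,-0.01,0,0,0,0],[-0.049,-0.01,0,0,0,0],[-0.049,-0.01,0,0,0,0]]'; python3 -m creep '[[-0.049,-0.01,0,0,0,0],[-0.049,-0.01,0,0,0,0],[-0.049,-0.01,0,0,0,0],[-0.049,-0.01,0,0,0,0],[-0.049,-0.01,0,0,0,0]]'; python3 -m creep '[[-0.024,-0.005,0,0,0,0.06],[0,0,0,0,0,0.08],[0,0,0,0,0,0.057],[0,0,0,0,0,0],[0,0,0,0,0,0]]'
python3 - <<'E'
from h import *
for n in('wrist','side','top'):
    d=get_image(n);cv2.imwrite(f'pics/{n}8.png',d['color'][:,:,::-1])
E
```

```text
hole in tool [ 0.07030908 -0.0009044  -0.02600627]
time: 11.15
eef_pos: [0.4995, 0.0265, 0.119]
tool_rot: [[-0.091, 0.996, 0.001], [0.996, 0.091, -0.0], [-0.0, 0.001, -1.0]]
wrist_force: [1.2, 0.1, -3.2]
gripper_width: 0.152
time: 11.78
eef_pos: [0.4719, -0.2223, 0.119]
tool_rot: [[-0.091, 0.996, 0.001], [0.996, 0.091, -0.0], [-0.0, 0.001, -1.0]]
wrist_force: [0.1, 0.1, -2.4]
gripper_width: 0.152
time: 12.4
eef_pos: [0.4694, -0.2448, 0.1188]
tool_rot: [[0.104, 0.995, 0.0], [0.995, -0.104, -0.0], [-0.0, 0.0, -1.0]]
wrist_force: [1.3, -0.2, -3.0]
gripper_width: 0.152
```

View pics/wrist8.png

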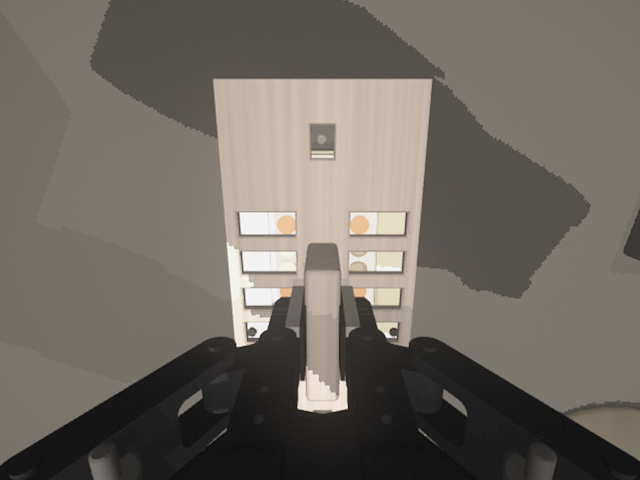

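View pics/top8.png

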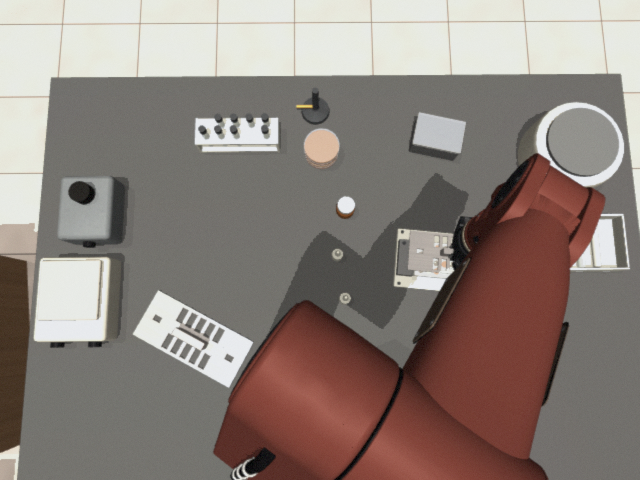

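View pics/side8.png

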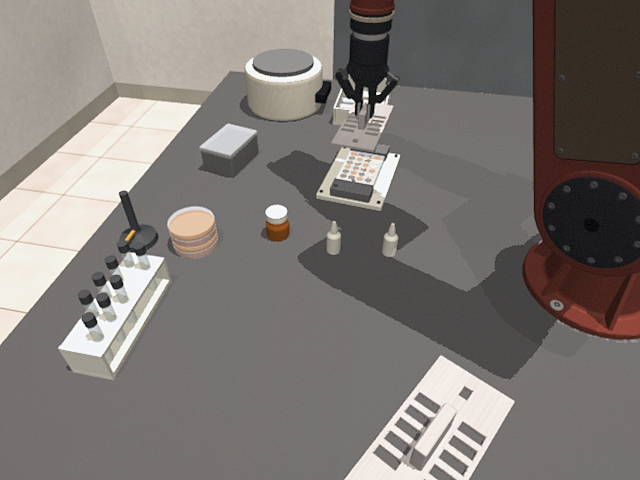

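The pin shows through the far hole at about (321,139). I'll zoom in and measure the offset.

Run:
```python
from h import *
d=get_image('wrist');st=telemetry.get_state();p=st['eef_pos'];R=st['tool_rot']
a=d['color'][115:170,290:355,::-1];cv2.imwrite('pics/w9.png',cv2.resize(a,None,fx=10,fy=10,interpolation=0))
print(R)
for h in(.024,.026,.028):
  H=R.T@(onz(d,321.8,141.3,p[2]+h)-p);P=R.T@(onz(d,321,139,.046)-p);print(h,H,P,P-H)
```

```text
[[ 1.05128692e-01  9.94458624e-01  6.30099442e-05]
 [ 9.94458624e-01 -1.05128688e-01 -6.70416471e-05]
 [-6.00459914e-05  6.97087831e-05 -9.99999996e-01]]
0.024 [ 0.07029882 -0.00059663 -0.02400426] [ 0.06957558 -0.00125799  0.07284604] [-0.00072324 -0.00066137  0.0968503 ]
0.026 [ 0.07034575 -0.00059453 -0.02600427] [ 0.06957558 -0.00125799  0.07284604] [-0.00077018 -0.00066346  0.09885031]
0.028 [ 0.07039269 -0.00059244 -0.02800427] [ 0.06957558 -0.00125799  0.07284604] [-0.00081711 -0.00066556  0.10085031]
```

View pics/w9.png

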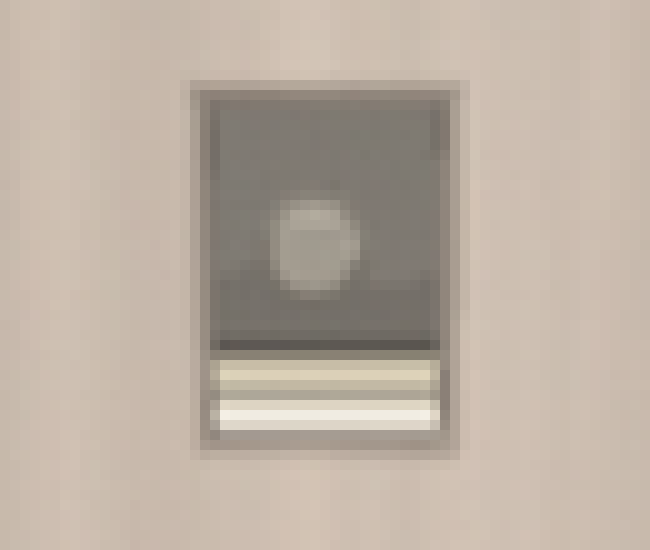

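```bash
python3 -m creep '[[-0.0007,-0.0007,0.02,0,0,0],[0,0,0.02,0,0,0],[0,0,0.02,0,0,0],[0,0,0.012,0,0,0],[0,0,0.008,0,0,0]]';python3 -m creep '[[0,0,0,0,0,0],[0,0,0,0,0,0],[0,0,0,0,0,0],[0,0,0,0,0,0],[0,0,0,0,0,0]]'
python3 - <<'E'
from h import *
d=get_image('wrist');st=telemetry.get_state();p=st['eef_pos'];R=st['tool_rot']
cv2.imwrite('pics/w10.png',d['color'][:,:,::-1])
a=d['color'][115:170,290:355,::-1];cv2.imwrite('pics/w10c.png',cv2.resize(a,None,fx=10,fy=10,interpolation=0))
d=get_image('side');a=d['color'][60:220,300:420,::-1];cv2.imwrite('pics/s10.png',cv2.resize(a,None,fx=4,fy=3.7,interpolation=2));print(p,st['wrist_force'])
E
```

```text
time: 13.22
eef_pos: [0.4686, -0.2455, 0.0384]
tool_rot: [[0.106, 0.994, -0.0], [0.994, -0.106, 0.0], [0.0, -0.0, -1.0]]
wrist_force: [-0.1, -0.1, -3.1]
gripper_width: 0.152
time: 13.85
eef_pos: [0.4687, -0.2456, 0.039]
tool_rot: [[0.106, 0.994, 0.0], [0.994, -0.106, -0.0], [-0.0, 0.0, -1.0]]
wrist_force: [-0.5, 0.8, -3.8]
gripper_width: 0.154
[ 0.46861197 -0.24552572  0.03890284] [-0.50266791 -0.37127293 -2.8103137 ]
```

View pics/w10c.png

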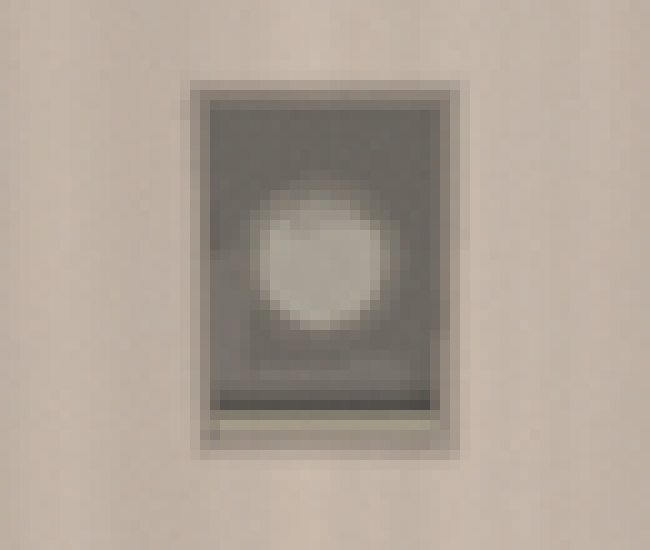

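View pics/s10.png

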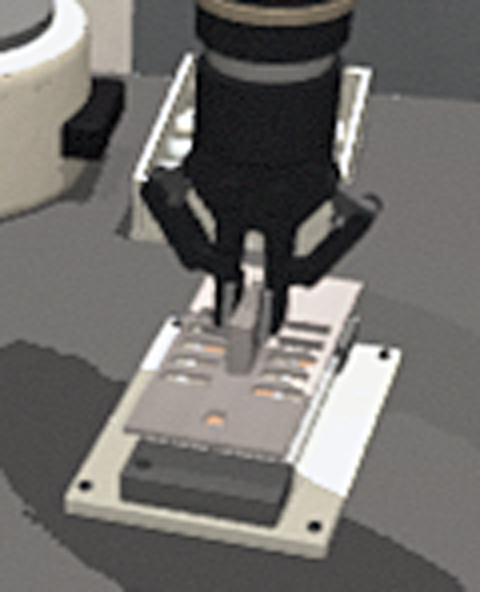

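The pin is centred in the visible hole (crop 322 against hole 325). I'll lower gently.

```bash
python3 -m creep '[[0,0,0.003,0,0,0],[0,0,0.003,0,0,0],[0,0,0.002,0,0,0],[0,0,0.002,0,0,0],[0,0,0.001,0,0,0]]';python3 -m creep '[[0,0,0.001,0,0,0],[0,0,0.001,0,0,0],[0,0,0.001,0,0,0],[0,0,0,0,0,0],[0,0,0,0,0,0]]'
python3 - <<'E'
from h import *
d=get_image('wrist');st=telemetry.get_state();p=st['eef_pos']
a=d['color'][115:170,290:355,::-1];cv2.imwrite('pics/w11c.png',cv2.resize(a,None,fx=10,fy=10,interpolation=0));print(p,st['wrist_force'],st['wrist_torque'])
E
```

```text
time: 14.58
eef_pos: [0.4685, -0.2455, 0.0276]
tool_rot: [[0.106, 0.994, -0.0], [0.994, -0.106, 0.0], [0.0, -0.0, -1.0]]
wrist_force: [0.0, -0.1, -2.9]
gripper_width: 0.153
time: 15.2
eef_pos: [0.4686, -0.2455, 0.0249]
tool_rot: [[0.106, 0.994, 0.0], [0.994, -0.106, -0.0], [-0.0, 0.0, -1.0]]
wrist_force: [0.6, 0.1, -3.2]
gripper_width: 0.15
[ 0.46863188 -0.24556782  0.02484596] [ 0.58139533 -0.7984435  -4.22677364] [ 0.05157726 -0.00701648  0.0027676 ]
```

View pics/w11c.png

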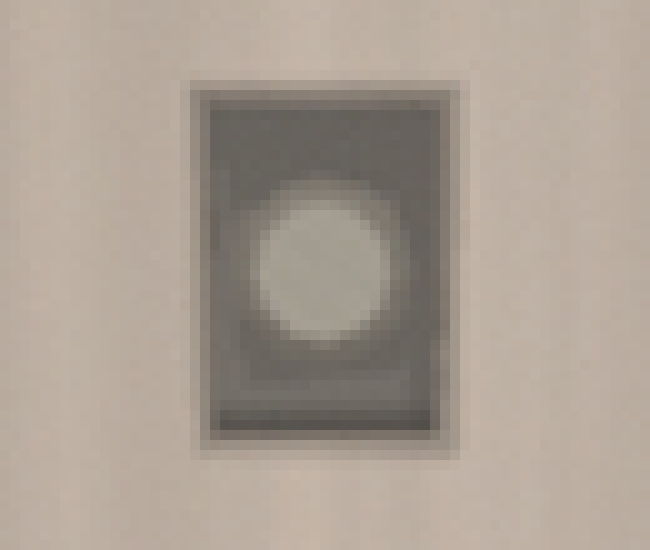

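Still centred, with no contact. I'll continue down at 1 mm per row.

```bash
python3 -m creep '[[0,0,0.001,0,0,0],[0,0,0.001,0,0,0],[0,0,0.001,0,0,0],[0,0,0.001,0,0,0],[0,0,0,0,0,0]]'
```

```text
time: 15.88
eef_pos: [0.4685, -0.2455, 0.0207]
tool_rot: [[0.106, 0.994, -0.0], [0.994, -0.106, 0.0], [0.0, -0.0, -1.0]]
wrist_force: [0.4, 0.8, -2.9]
gripper_width: 0.15
```

```bash
python3 -m creep '[[0,0,0.001,0,0,0],[0,0,0.001,0,0,0],[0,0,0.001,0,0,0],[0,0,0,0,0,0],[0,0,0,0,0,0]]'
python3 - <<'E'
from h import *
d=get_image('wrist');st=telemetry.get_state();p=st['eef_pos']
a=d['color'][115:170,290:355,::-1];cv2.imwrite('pics/w12c.png',cv2.resize(a,None,fx=10,fy=10,interpolation=0));print(p,st['wrist_force'],st['wrist_torque'])
d=get_image('side');a=d['color'][110:220,310:410,::-1];cv2.imwrite('pics/s12.png',cv2.resize(a,None,fx=6,fy=5.4,interpolation=2))
E
```

```text
time: 16.5
eef_pos: [0.4685, -0.2455, 0.0178]
tool_rot: [[0.106, 0.994, -0.0], [0.994, -0.106, 0.0], [0.0, -0.0, -1.0]]
wrist_force: [0.5, 1.1, -3.7]
gripper_width: 0.148
[ 0.46859818 -0.24554574  0.01783244] [ 0.01655778  0.75317323 -3.04577365] [-0.01145446 -0.03150157 -0.00359499]
```

View pics/s12.png

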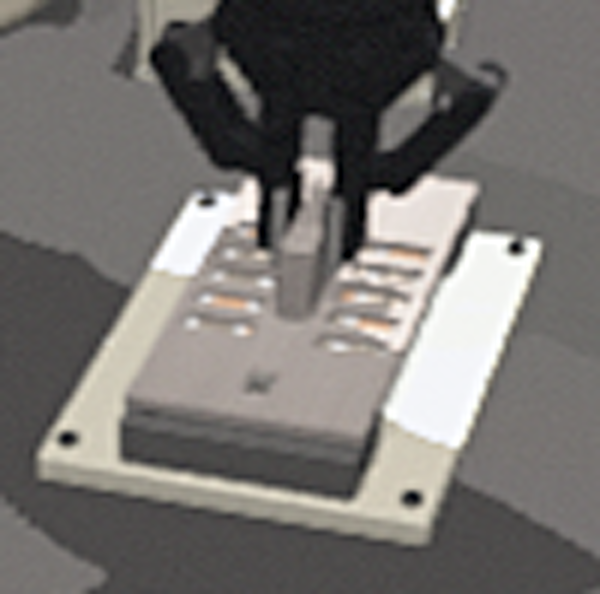

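View pics/w12c.png

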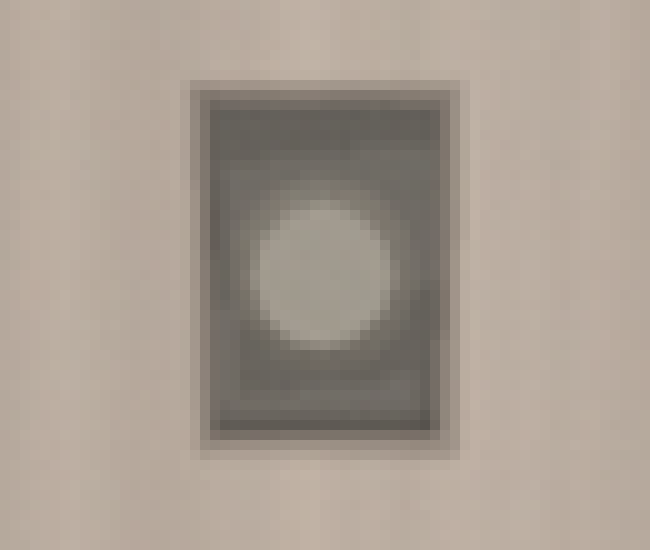

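Both ends are going down freely. I'll keep on in sub-mm rows until the ledges take the weight.

```bash
python3 -m creep '[[0,0,0.0007,0,0,0],[0,0,0.0007,0,0,0],[0,0,0.0006,0,0,0],[0,0,0,0,0,0],[0,0,0,0,0,0]]'; python3 -m creep '[[0,0,0.0005,0,0,0],[0,0,0.0005,0,0,0],[0,0,0,0,0,0],[0,0,0,0,0,0],[0,0,0,0,0,0]]'
```

```text
time: 17.23
eef_pos: [0.4686, -0.2455, 0.0158]
tool_rot: [[0.106, 0.994, -0.0], [0.994, -0.106, 0.0], [0.0, -0.0, -1.0]]
wrist_force: [0.4, -0.5, -3.5]
gripper_width: 0.149
time: 17.85
eef_pos: [0.4686, -0.2455, 0.0151]
tool_rot: [[0.106, 0.994, 0.0], [0.994, -0.106, -0.0], [-0.0, 0.0, -1.0]]
wrist_force: [-2.3, 0.8, 6.0]
gripper_width: 0.149
```

It seated at 0.0151, the predicted home height, at about +9 N. Releasing, then retreating.

```bash
python3 -m creep '[[0,0,-0.0003,0,0,0],[0,0,0,0,0,0],[0,0,0,0,0,0],[0,0,0,0,0,0],[0,0,0,0,0,0]]' -1 60; python3 -m creep '[[0,0,-0.005,0,0,0],[0,0,-0.01,0,0,0],[0,0,-0.02,0,0,0],[0,0,-0.03,0,0,0],[0,0,-0.04,0,0,0]]';python3 -m creep '[[0,0,-0.03,0,0,0],[-0.0,0,0,0,0,0],[0,0,0,0,0,0],[0,0,0,0,0,0],[0,0,0,0,0,0]]'
python3 - <<'E'
from h import *
for n in('wrist','side','top'):
    d=get_image(n);cv2.imwrite(f'pics/{n}13.png',d['color'][:,:,::-1])
    if n=='side':a=d['color'][130:220,310:410,::-1];cv2.imwrite('pics/s13.png',cv2.resize(a,None,fx=7,fy=6.5,interpolation=2))
print(telemetry.get_state()['wrist_force'])
E
```

```text
time: 18.48
eef_pos: [0.4686, -0.2455, 0.0151]
tool_rot: [[0.106, 0.994, -0.0], [0.994, -0.106, 0.0], [0.0, -0.0, -1.0]]
wrist_force: [1.1, -0.4, -0.6]
gripper_width: 0.999
time: 19.1
eef_pos: [0.4682, -0.2452, 0.1213]
tool_rot: [[0.106, 0.994, -0.001], [0.994, -0.106, 0.0], [0.0, -0.001, -1.0]]
wrist_force: [0.7, -0.8, -0.6]
gripper_width: 1.001
time: 19.73
eef_pos: [0.4682, -0.2452, 0.1494]
tool_rot: [[0.106, 0.994, -0.001], [0.994, -0.106, 0.001], [0.001, -0.001, -1.0]]
wrist_force: [-0.4, 0.5, 0.2]
gripper_width: 1.002
[-1.01780078  0.8569259  -0.09888035]
```

View pics/wrist13.png

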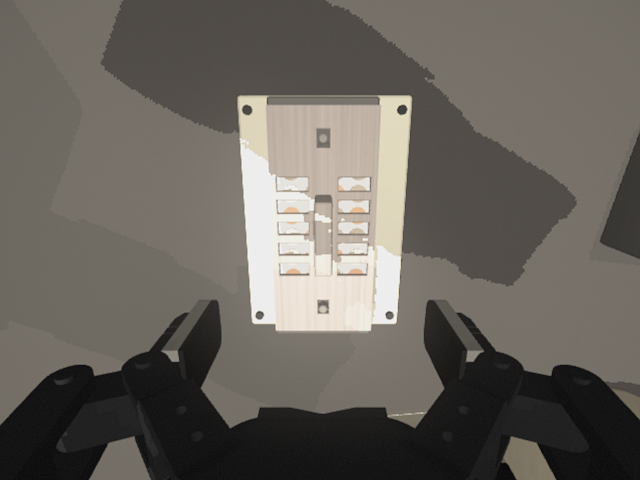

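View pics/s13.png

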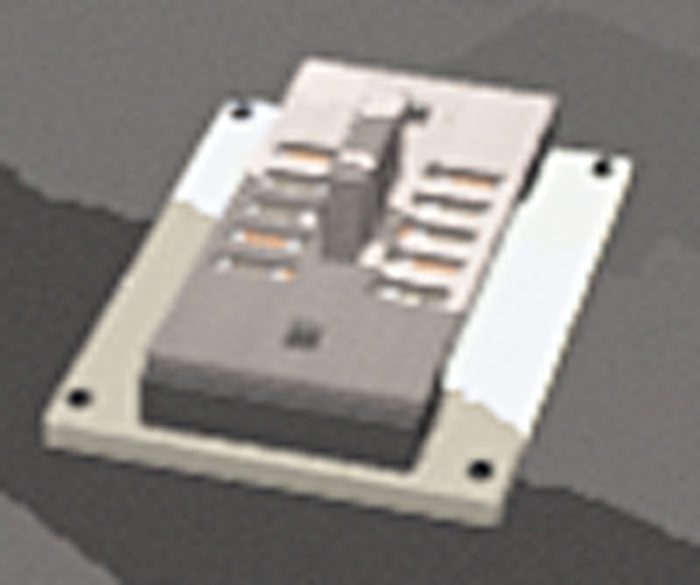

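Pins show in both holes, at (323,138) and (323,308), and the plate lies on both ledges. One numeric check before handing in.

Run:
```python
from h import *
d=get_image('wrist')
H=np.array([onz(d,u,v,.041)[:2] for u,v in((322.5,137.5),(322.5,307))])
S=np.array([onz(d,u,v,.014)[:2] for u,v in((247,110),(402,110),(389.5,315),(259.5,315))])
y=(S[0]+S[1]-S[2]-S[3]);y/=np.linalg.norm(y);x=np.array([y[1],-y[0]])
o=H.mean(0)-S.mean(0);e=H[0]-H[1]
print('offset x,y',o@x,o@y,'len',np.linalg.norm(e),'dyaw',np.arctan2(e@x,e@y),S.mean(0))
t=get_image('top')['color'];import pickle;t0=pickle.load(open('im0.pkl','rb'))[0]['color']
for n,(a,b,c,f) in dict(dishes=(300,125,345,172),jar=(332,192,360,222),da=(328,245,346,265),db=(336,288,354,308)).items():
    print(n,np.abs(t[b:f,a:c].astype(int)-t0[b:f,a:c]).mean())
```

```text
offset x,y -0.0018660833436499324 0.0006214558402392338 len 0.1503174016900898 dyaw 0.0016752324542759175 [ 0.46947921 -0.25119759]
dishes 17.819858156028367
jar 15.115873015873015
da 20.578703703703702
db 20.035185185185185
```

View pics/top13.png

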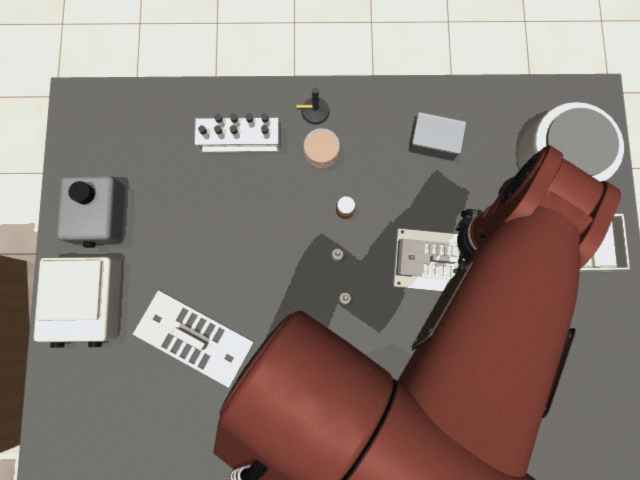

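The bystanders sit at their original pixels; the difference scores come from lighting and shadow. Every placement check passes, so I'm handing in.

```bash
python3 -c "
from cell import manip
print(manip.finish_job())"
```

```text
the job is handed in; nothing more can be done
None
```

The guide is home on the nest with a pin through each end hole. It is released, and I handed the job in at about 20 s of the 72 s. No verdict was reported.

- **First grasp missed:** the first grasp closed on air and moved nothing. The pictures put the real fingertips about 35 mm above the reported TCP, so the pads had shut just above the handle. I went lower by that amount and the second grasp held.
- **Placing:** I carried the guide over the bottles and lined up the far hole on its pin through the wrist camera. I then lowered it in small steps and never had to slide it, because both holes went straight over the pins. It touched down at the predicted height, with the wrist force changing by about 9 N from the carried weight.
- **Last checks:**
  - The guide is off the nest's middle by -1.9 mm in x and +0.6 mm in y, with a yaw error of 0.002 rad.
  - Both pins show in the holes, the plate looks flat on both ledges, and the gripper is clear above it.
  - I judged level by eye and by the touch-down height; I did not measure the angle.
- **Bystanders:** they are at the same pixels as at the start. My numeric image comparison of them came out non-zero (15–21 grey levels). I put that down to the arm's shadow and the lighting, and relied on looking at the pictures.
- **What disagreed:** the cameras differed by 3–4 mm in y on absolute positions, so I relied on relative measurements within one camera.

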